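Put the art-corner things away in their trays

TASK

Tidy the art counter: put the two glue sticks in the small two-bay rack, one in each bay, the two wooden printing stamps in the large two-bay tray, one in each bay, and the lidded jar in the round dish. Each must stand upright on the floor of its place, let go and at rest. Leave the open empty beaker that stands among them upright where it is.

Things in the scene. Friction and masses are not known exactly. Their poses are not given: they have to be found in the camera images.
- glue_stick_a: First upright glue stick, a white plastic cylinder 28 mm in diameter with a grey cap (29 mm in diameter) over its top 30 mm, 90 mm tall in all, about 35 g; the two are alike. Origin: centre of its underside, z up its axis. Starts standing on the counter
- glue_stick_b: Second upright glue stick, a white plastic cylinder 28 mm in diameter with a grey cap (29 mm in diameter) over its top 30 mm, 90 mm tall in all, about 35 g; the two are alike. Origin: centre of its underside, z up its axis. Starts standing on the counter
- stamp_a: First wooden printing stamp, standing on its rubber face: square base 44 x 44 mm, 18 mm high, sides along its x and y, with a round wooden handle 26 mm in diameter rising from the middle of the base to 75 mm above the underside; about 60 g; the two are alike. Origin: centre of its underside, z up the handle. Starts upright on the counter at any yaw within 0.7 rad
- stamp_b: Second wooden printing stamp, standing on its rubber face: square base 44 x 44 mm, 18 mm high, sides along its x and y, with a round wooden handle 26 mm in diameter rising from the middle of the base to 75 mm above the underside; about 60 g; the two are alike. Origin: centre of its underside, z up the handle. Starts upright on the counter at any yaw within 0.7 rad
- jar: Small lidded amber glass jar, a plain cylinder 50 mm in diameter and 70 mm tall, the top 18 mm of it a steel lid of the same diameter; about 110 g. Origin: centre of its underside, z up. Starts standing on the counter
- glue_rack: Small two-bay rack for glue sticks: blue plastic, fixed to the counter, two open bays side by side along y. Outside 64 x 124 mm (x, y), 30 mm high; walls, divider and floor 4 mm thick; each bay is 56 x 56 mm inside, bay centres at y = +30 and -30 mm, x = 0, bay floor 4 mm above the origin. Origin: centre of its underside, z up; yaw within 0.25 rad
- stamp_tray: Large two-bay tray for stamps: blue plastic, fixed to the counter, two open bays side by side along y. Outside 82 x 160 mm (x, y), 30 mm high; walls, divider and floor 4 mm thick; each bay is 74 x 74 mm inside, bay centres at y = +39 and -39 mm, x = 0, bay floor 4 mm above the origin. Origin: centre of its underside, z up; yaw within 0.25 rad
- jar_dish: Round open dish for the jar: blue plastic, fixed to the counter, outside diameter 86 mm, inside diameter 78 mm, 22 mm high, floor 4 mm thick. Origin: centre of its underside, z up. The three trays lie in a row farther from the robot than the loose things, in any order
- beaker: Open, empty white plastic beaker, 60 mm across the rim, 65 mm tall, about 60 g, not to be moved. Origin: centre of its underside, z up. It and the five things stand in a staggered row in any order, 100 mm or more apart; scraps under 15 mm high lie nearer the robot. Nothing in the working area is taller than 90 mm
There are look-alikes about, which are no part of the job. Leave any blue or orange look-alike of the glue_stick_b alone.

How it is judged:
At the end, for the whole second after the job is handed in: Each glue stick in its own bay of the small rack, each stamp in its own bay of the large tray, the jar within 20 mm of the dish's centre; undersides under 10 mm above the tray's, within 0.15 rad of upright, below 0.02 m/s and 0.3 rad/s; beaker within 0.15 rad of upright and 30 mm of its start (((y of glue_stick_a in the frame of glue_rack between 0.008 and 0.052 m and y of glue_stick_b in the frame of glue_rack between -0.052 and -0.008 m) or (y of glue_stick_b in the frame of glue_rack between 0.008 and 0.052 m and y of glue_stick_a in the frame of glue_rack between -0.052 and -0.008 m)) and x of glue_stick_a in the frame of glue_rack between -0.022 and 0.022 m and z of glue_stick_a in the frame of glue_rack between -0.002 and 0.01 m and angle between each of glue_stick_a, glue_stick_b, stamp_a, stamp_b, jar, beaker's own z axis and vertical below 0.15 rad and linear speed of each of glue_stick_a, glue_stick_b, stamp_a, stamp_b, jar below 0.02 m/s and angular speed of each of glue_stick_a, glue_stick_b, stamp_a, stamp_b, jar below 0.3 rad/s and x of glue_stick_b in the frame of glue_rack between -0.022 and 0.022 m and z of glue_stick_b in the frame of glue_rack between -0.002 and 0.01 m and ((y of stamp_a in the frame of stamp_tray between 0.008 and 0.066 m and y of stamp_b in the frame of stamp_tray between -0.066 and -0.008 m) or (y of stamp_b in the frame of stamp_tray between 0.008 and 0.066 m and y of stamp_a in the frame of stamp_tray between -0.066 and -0.008 m)) and x of stamp_a in the frame of stamp_tray between -0.028 and 0.028 m and z of stamp_a in the frame of stamp_tray between -0.002 and 0.01 m and x of stamp_b in the frame of stamp_tray between -0.028 and 0.028 m and z of stamp_b in the frame of stamp_tray between -0.002 and 0.01 m and horizontal distance between jar and jar_dish below 0.02 m and z of jar in the frame of jar_dish between -0.002 and 0.01 m and distance of beaker from where it was at the start of the episode below 0.03 m); the robot touches nothing.
It fails at once if the beaker is tipped by more than 0.5 rad or shifted by more than 30 mm (angle between beaker's own z axis and vertical above 0.5 rad or distance of beaker from where it was at the start of the episode above 0.03 m).
It also fails if it takes over 122 s, if anything falls off the work surface, if the arm or the gripper's body presses on something with over 40 N, if the wrist force passes 120 N, or if a joint passes its speed limit or range.

ROBOT

A 6-joint arm with a two-finger parallel gripper is mounted at the origin on the work surface. World frame = base frame: x ahead of the robot, y to its left, z up, the work surface at z = 0. Lengths are in m, angles in rad, forces in N, time in s.
With the tool pointing down it reaches from about 0.3 to 0.775 m from the base axis. Payload 14.6 kg.
Tool frame: the origin (TCP) lies midway between the tips of the shut fingers; the grasp point (between the pads) lies 19 mm behind it; z points along the fingers, y is the direction in which the jaws open and shut (so a half turn about z gives the same grasp; the last joint's range is limited). The gripper opens to 94 mm and grips with 3 to 60 N. Pads are 16 mm wide; open, the fingers measure 119 mm over their backs; the gripper's body (75 mm by 177 mm) begins 78 mm behind the grasp point.
Start: joints at [1.072, 0.3, 1.521, -0, 1.321, -0.067], TCP at [0.23, 0.5, 0.185] pointing down, gripper open.
Joint ranges: [-3.03, 3.03], [-0.79, 2.21], [0.23, 2.52], [-1.04, 4.18], [0, 3.07], [-2.55, 2.55]. Speed limits (rad/s): [2.22, 2.22, 2.57, 3.14, 3.14, 3.14].

INTERFACE

Orientations are given as a unit quaternion [x, y, z, w].
In Python, from rig import ctrl, camera, camera_params, order gives the robot as it stands. The module is installed in compiled form; this text tells all that it offers.
- The arm moves only by the tool step_arm, never from a script. Its argument "targets" is one flat list of numbers, 4 for each row, row after row: the shift along the tool's x, y, z each as a share of 0.05 m, from -1 to 1, then the turn about the tool's z as a share of 120 degrees, from -1 to 1. In form: [dx, dy, dz, yaw, dx, dy, dz, yaw, ...]. A call has 1 to 20 rows; each row shifts and turns the commanded pose from where the row before left it, along the tool's axes as they then stand; what a row does not reach is not made up. A row lasts 1/8 s, in which the tool goes at most 62.5 mm and 10.7 degrees, less where a joint would pass 70% of its speed; a pose out of reach is approached as far as the arm can. A call with a number of a shift or a turn outside -1 to 1 is refused whole. A call with a gripper value outside its range is refused whole. "claw" is the gripper command: -1 is fully open, 1 is shut, values between are in proportion, set as the call begins (left out, the last holds). The fingers move at their own pace and stop on an object; the grip force is fixed at half the most. Time passes only in rows, so rows that do not move let the fingers close. It gives the time, the measured TCP pose, the force and the opening at its end, in the units of the state.
- ctrl.sense(): the state, without advancing time (a new reading comes with each control period).
- camera(name): name is "scene" or "top" or "wrist"; returns the picture (384x512x3 uint8, blue, green, red); there is no depth.
- camera_params(name): a dict with "fx", "fy", "cx", "cy" (pixels), "T" (4x4, takes a point from camera to world coordinates). Camera axes: x right, y down, z forward; pixel columns grow to the right and rows downward; lengths in m; the calibration is good to about 2 mm. A picture is of the moment at which its call begins: read the wrist's pose just before it. camera_params takes no time and is no camera call; for the wrist camera it gives the pose at the moment of the call.
- order.job_done(): hands the job in, once; it reports no verdict.
The state is a dict: "time": time; "joint_positions": joint angles; "qvel": joint speeds; "joint_torque": joint torques, N m; "tool_pos": TCP position; "orientation": TCP orientation; "ft_force": force on the tool from outside, world axes, zero at the start; "moment": the same for the moment, N m; "finger_gap": finger opening in m.
Only numpy, scipy, OpenCV 4.12 (cv2) and the standard library are available. Lean on these libraries where they do the work, as an engineer would, in place of code of your own. Each camera call takes 0.05 s, during which the arm holds its last target. There are 200 camera calls.

## Working session

There is one attempt and no reset: what is moved stays moved. The work goes in short steps, Python scripts to look and compute and a tool call to move; the robot and the scene stay as the last step left them, time stands still between calls to the robot, and variables do not carry over. Pictures are saved under pics/ and viewed, about 12 in all and at most 16, crops included, and the job is handed in when it is done.

Besides the shell and the picture viewer there is one more tool, called after "Request:" as name(argument=value, ...) on one line, values as JSON. step_arm: Moves the arm, as the interface text tells. Shift numbers are shares of 0.05 m and turn numbers shares of 120 degrees, none past 1 either way. Its arguments: {"type":"object","properties":{"targets":{"type":"array","items":{"type":"number","minimum":-1,"maximum":1}},"claw":{"type":"number"}},"required":["targets"]}

```bash
mkdir -p pics; python3 - <<'E'
from rig import ctrl,camera,camera_params
import cv2,numpy as np
s=ctrl.sense();print({k:np.round(v,3).tolist() for k,v in s.items()})
for n in("top","scene"):
    im=camera(n);p=camera_params(n);np.save(f'pics/{n}.npy',im);cv2.imwrite(f'pics/{n}1.png',cv2.resize(im,(800,600),interpolation=cv2.INTER_CUBIC))
    print(n,p['fx'],p['fy'],p['cx'],p['cy'],np.round(p['T'],4).tolist())
E
```

```text
{'time': 0.0, 'joint_positions': [1.072, 0.3, 1.522, -0.0, 1.321, -0.067], 'qvel': [0.001, -0.002, 0.001, 0.001, 0.001, 0.001], 'joint_torque': [-0.002, -53.181, -35.274, 0.071, 0.024, -0.0], 'tool_pos': [0.23, 0.499, 0.185], 'orientation': [0.214, 0.977, -0.001, -0.0], 'ft_force': [-0.52, -1.414, 0.492], 'moment': [-0.065, 0.043, 0.023], 'finger_gap': 0.094}
top 360.8111984734071 360.8111984734071 252.96877847682958 195.30409760733298 [[-0.0166, -0.9896, 0.143, 0.3928], [-0.9999, 0.0171, 0.0021, -0.0059], [-0.0045, -0.1429, -0.9897, 0.9643], [0.0, 0.0, 0.0, 1.0]]
scene 402.42330124650925 402.42330124650925 254.5542418373363 194.20471545409615 [[0.4786, 0.5446, -0.6887, 1.1747], [0.878, -0.2998, 0.3731, -0.3523], [-0.0033, -0.7833, -0.6217, 0.6383], [0.0, 0.0, 0.0, 1.0]]
```

View pics/top1.png

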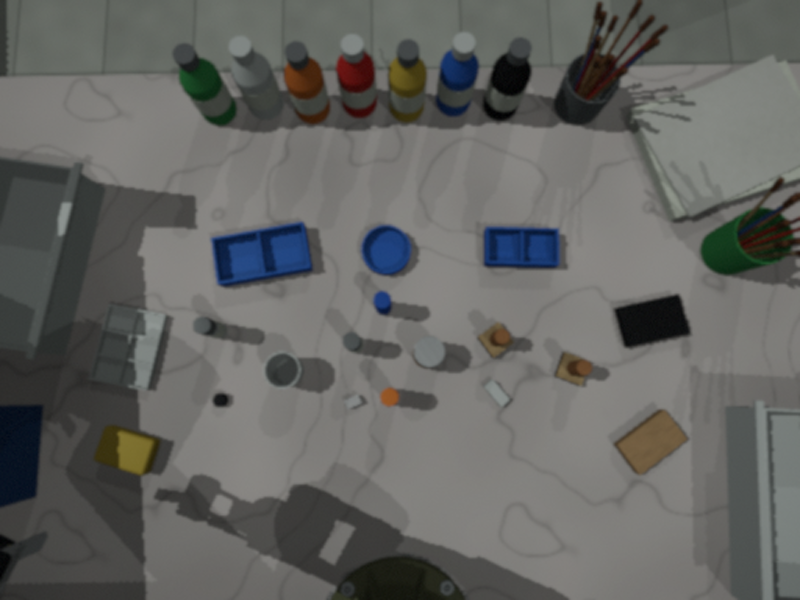

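View pics/scene1.png

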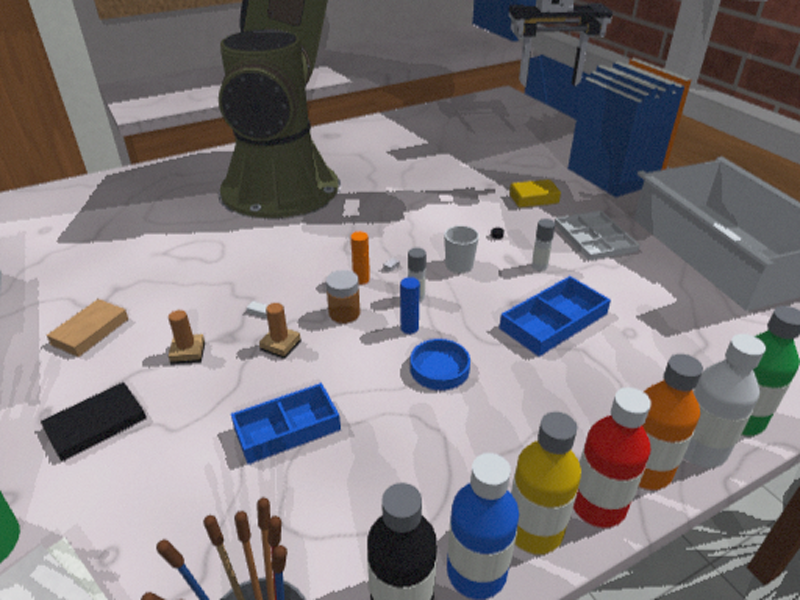

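```bash
cat > h.py <<'E'
import numpy as np,cv2
from rig import ctrl,camera,camera_params
def w(p,u,v,z):
    d=p['T'][:3,:3]@np.array([(u-p['cx'])/p['fx'],(v-p['cy'])/p['fy'],1]);o=p['T'][:3,3]
    return (o+d*(z-o[2])/d[2])[:2]
def proj(p,P):
    T=p['T'];q=(np.atleast_2d(P)-T[:3,3])@T[:3,:3]
    return np.stack([p['fx']*q[:,0]/q[:,2]+p['cx'],p['fy']*q[:,1]/q[:,2]+p['cy']],1)
def circ(x,y,z,r,n=40):
    t=np.linspace(0,2*np.pi,n);return np.stack([x+r*np.cos(t),y+r*np.sin(t),0*t+z],1)
def draw(im,p,P,s,off,c):
    q=(proj(p,P)+.5-off)*s
    cv2.polylines(im,[np.int32(q)],True,c,1)
E
cat > m.py <<'E'
from h import *
im=np.load('pics/top.npy');p=camera_params('top')
g=dict(glueA=(203,325,.09,.0145),glueB=(351,341,.09,.0145),jar=(429,349,.07,.025),beaker=(284,367,.065,.03),st1=(501,335,.075,.013),st2=(580,367,.075,.013),blue=(382,299,.09,.0145),orange=(390,397,.09,.0145))
e={k:(*w(p,a*.64-.2,b*.64-.2,z),z,r) for k,(a,b,z,r) in g.items()}
for k,v in e.items():print(k,np.round(v[:2],3))
hsv=cv2.cvtColor(im,cv2.COLOR_BGR2HSV)
m=((hsv[...,0]>100)&(hsv[...,0]<125)&(hsv[...,1]>130)&(hsv[...,2]>40)).astype('uint8')
cs,_=cv2.findContours(m,cv2.RETR_EXTERNAL,cv2.CHAIN_APPROX_NONE)
tr=[]
for c in cs:
    if cv2.contourArea(c)<300:continue
    W=np.array([w(p,u,v,.03) for u,v in c[:,0]]);r=cv2.minAreaRect(np.float32(W*1000))
    print(cv2.contourArea(c),np.round(r[0]),np.round(r[1]),round(r[2],1));tr.append(cv2.boxPoints(r)/1000)
s=2.8;off=np.array([115,135]);v=cv2.resize(cv2.convertScaleAbs(im[135:275,115:395],alpha=1.6),None,fx=s,fy=s,interpolation=cv2.INTER_CUBIC)
for x,y,z,r in e.values():draw(v,p,circ(x,y,z,r),s,off,(0,0,255));draw(v,p,circ(x,y,0,r),s,off,(0,255,0))
for b in tr:draw(v,p,np.c_[b,[.03]*4],s,off,(0,255,255))
cv2.imwrite('pics/ov1.png',v)
E
python3 m.py
```

```text
glueA [0.494 0.297]
glueB [0.465 0.066]
jar [ 0.451 -0.056]
beaker [0.427 0.175]
st1 [ 0.471 -0.17 ]
st2 [ 0.419 -0.291]
blue [0.53  0.017]
orange [0.378 0.007]
1082.5 [ 624. -219.] [126.  65.] 89.0
705.0 [623.  10.] [80. 82.] 89.0
1774.0 [620. 222.] [ 85. 160.] 9.5
379.5 [ 946. -121.] [64. 69.] 76.7
```

View pics/ov1.png

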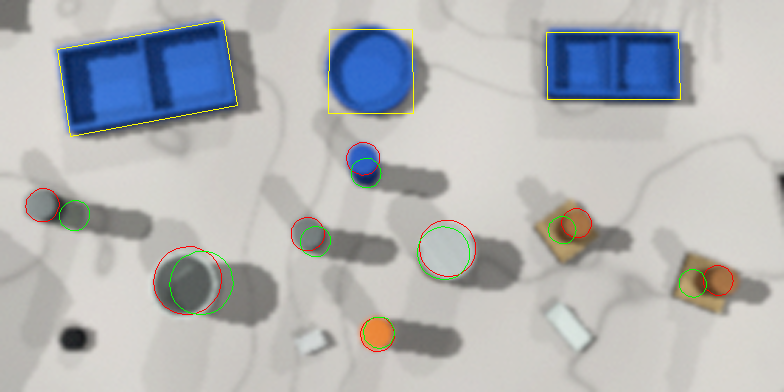

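Request:
step_arm(targets=[0,0,0,0.078,0,0,0,0.078,0,0,0,0.078,0,0,0,0.078,0,0,0,0.078,0,0,0,0.078,0,0,0,0.076,0,0,0,0], claw=-1)

```text
time: 1.1
tool_pos: [0.2301, 0.4994, 0.1849]
orientation: [0.707, 0.707, -0.0, 0.0]
ft_force: [0.0, -0.3, 0.3]
finger_gap: 0.0942
```

Request:
step_arm(targets=[-0.675,0.88,0,0,-0.675,0.88,0,0,-0.675,0.88,0,0,-0.675,0.88,0,0,-0.675,0.88,0,0,-0.675,0.88,0,0,0,0,0,0,0,0,0,0])

```text
time: 2.1
tool_pos: [0.4937, 0.2971, 0.1849]
orientation: [0.706, 0.708, -0.0, -0.0]
ft_force: [-0.7, 1.0, 0.4]
finger_gap: 0.0941
```

```bash
python3 - <<'E'
from h import *
p=camera_params('wrist');im=camera('wrist');print(np.round(p['T'],3).tolist(),p['fx'],ctrl.sense()['tool_pos'])
for x,y,z,r in((.494,.297,.09,.0145),(.494,.297,0,.014),(.427,.175,.065,.03)):draw(im,p,circ(x,y,z,r),1,0,(0,0,255))
cv2.imwrite('pics/w1.png',cv2.convertScaleAbs(im,alpha=1.4))
E
```

```text
[[1.0, 0.002, -0.0, 0.493], [0.002, -0.973, -0.23, 0.363], [-0.001, 0.23, -0.973, 0.385], [0.0, 0.0, 0.0, 1.0]] 339.15173956844444 [0.4934398  0.29749455 0.18507428]
```

View pics/w1.png

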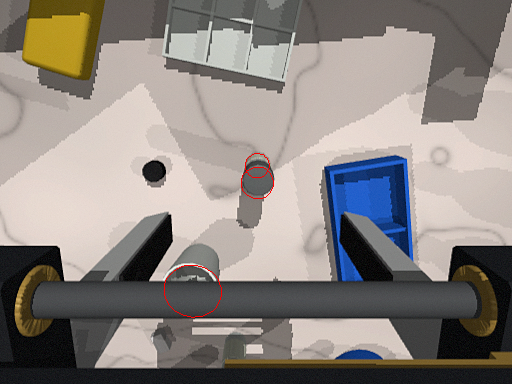

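Request:
step_arm(targets=[0,0,0.6,0,0,0,0.6,0,0,0,0.6,0,0,0,0.6,0,0,0,0.4,0,0,0,0.18,0,0,0,0,0])

```text
time: 3.02
tool_pos: [0.4937, 0.2974, 0.0362]
orientation: [0.707, 0.708, -0.0, -0.0]
ft_force: [-0.8, -0.4, 0.1]
finger_gap: 0.0939
```

Request:
step_arm(targets=[0,0,0,0,0,0,0,0,0,0,0,0,0,0,0,0,0,0,0,0,0,0,0,0,0,0,0,0,0,0,0,0], claw=1)

```text
time: 4.03
tool_pos: [0.4941, 0.2969, 0.0361]
orientation: [0.707, 0.707, -0.0, -0.0]
ft_force: [0.1, 0.8, -0.5]
finger_gap: 0.0287
```

Request:
step_arm(targets=[0,0,-0.5,0,0,0,-0.7,0,0,0,-0.7,0,0,0,-0.7,0,0,0,-0.4,0,-0.45,0.12,0,0,-0.884,0.236,0,0,-0.884,0.236,0,0,-0.884,0.236,0,0,-0.884,0.236,0,0,-0.884,0.236,0,0,-0.884,0.236,0,0,-0.884,0.236,0,0,-0.884,0.236,0,0,-0.884,0.236,0,0,-0.884,0.236,0,0,-0.434,0.116,0,0,0,0,0,0,0,0,0,0])

```text
time: 6.4
tool_pos: [0.6236, -0.1885, 0.1861]
orientation: [0.707, 0.707, -0.0, -0.0]
ft_force: [0.3, -0.0, -0.7]
finger_gap: 0.028
```

```bash
python3 - <<'E'
from h import *
p=camera_params('wrist');im=camera('wrist');s=ctrl.sense();print(s['tool_pos'],s['finger_gap'])
c,sn=np.cos(-.017),np.sin(-.017);R=np.array([[c,-sn],[sn,c]])
for b in(.03,-.03):
    P=np.array([[-28,-28],[28,-28],[28,28],[-28,28]])/1000+[0,b]
    draw(im,p,np.c_[P@R.T+[.624,-.219],[.03]*4],1,0,(0,0,255))
cv2.imwrite('pics/w2.png',cv2.convertScaleAbs(im,alpha=1.4))
E
```

```text
[ 0.62367425 -0.18833439  0.18623669] 0.02841447978058951
```

View pics/w2.png

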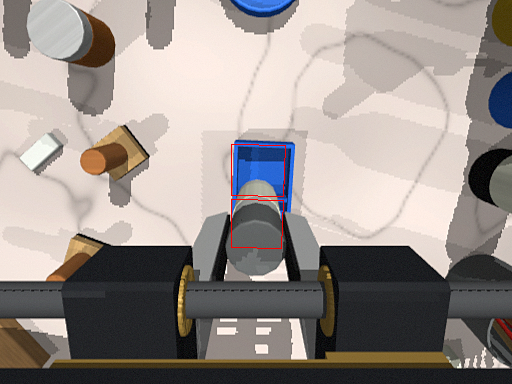

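Request:
step_arm(targets=[0,0.07,0,0,0,0,0.6,0,0,0,0.6,0,0,0,0.6,0,0,0,0.5,0,0,0,0.3,0,0,0,0.2,0,0,0,0.08,0,0,0,0,0,0,0,0,0])

```text
time: 7.7
tool_pos: [0.6275, -0.1895, 0.0429]
orientation: [0.707, 0.707, 0.0, 0.0]
ft_force: [0.2, 0.4, 0.4]
finger_gap: 0.0284
```

Request:
step_arm(targets=[0,0,0,0,0,0,0,0,0,0,0,0,0,0,0,0,0,0,0,0,0,0,0,0,0,0,-0.3,0,0,0,-0.6,0,0,0,-0.7,0,0,0,-0.7,0,0,0,-0.6,0,0,0,0,0], claw=-1)

```text
time: 9.2
tool_pos: [0.6281, -0.1896, 0.1906]
orientation: [0.707, 0.707, 0.001, 0.002]
ft_force: [-0.2, 0.3, 0.0]
finger_gap: 0.0935
```

Request:
step_arm(targets=[0.85,-0.54,0,0,0.85,-0.54,0,0,0.85,-0.54,0,0,0.85,-0.54,0,0,0.85,-0.54,0,0,0.85,-0.54,0,0,0,0,0,0,0,0,0,0])

```text
time: 10.2
tool_pos: [0.4654, 0.0654, 0.1869]
orientation: [0.707, 0.707, -0.0, -0.0]
ft_force: [-0.1, -0.3, -0.1]
finger_gap: 0.0936
```

```bash
python3 - <<'E'
from h import *
p=camera_params('wrist');im=camera('wrist');s=ctrl.sense();print(s['tool_pos'],s['finger_gap'])
for x,y,z,r in((.465,.066,.09,.0145),(.451,-.056,.07,.025),(.623,.010,.022,.043)):draw(im,p,circ(x,y,z,r),1,0,(0,0,255))
im=cv2.convertScaleAbs(im,alpha=1.4)
p=camera_params('top');t=camera('top')
t=cv2.resize(cv2.convertScaleAbs(t[100:285,100:400],alpha=1.6),(512,316))
cv2.imwrite('pics/w3.png',np.vstack([im[:280],t]))
E
```

```text
[0.46559805 0.06511772 0.18687329] 0.0940267853013455
```

View pics/w3.png

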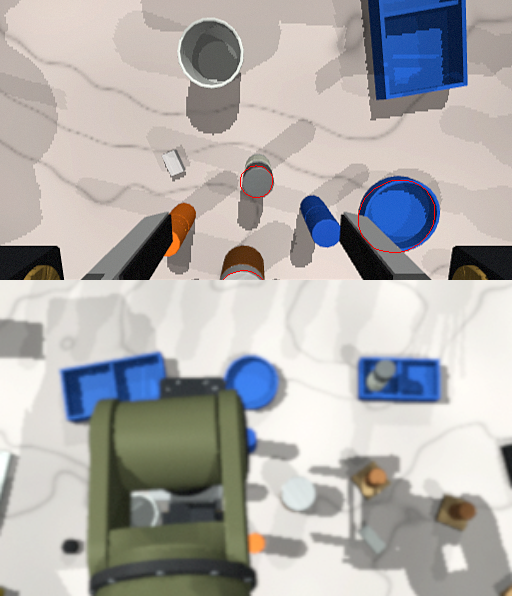

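Request:
step_arm(targets=[0,0,0.6,0,0,0,0.6,0,0,0,0.6,0,0,0,0.6,0,0,0,0.4,0,0,0,0.18,0,0,0,0,0])

```text
time: 11.18
tool_pos: [0.4654, 0.0653, 0.0379]
orientation: [0.707, 0.707, -0.0, -0.0]
ft_force: [-0.1, -0.7, 0.1]
finger_gap: 0.0939
```

Request:
step_arm(targets=[0,0,0,0,0,0,0,0,0,0,0,0,0,0,0,0,0,0,0,0,0,0,0,0,0,0,0,0,0,0,0,0], claw=1)

```text
time: 12.18
tool_pos: [0.4653, 0.0657, 0.0382]
orientation: [0.707, 0.707, 0.0, 0.0]
ft_force: [0.5, 0.4, 0.0]
finger_gap: 0.0284
```

Request:
step_arm(targets=[0,0,-0.5,0,0,0,-0.7,0,0,0,-0.7,0,0,0,-0.7,0,0,0,-0.4,0,-0.4,0.2,0,0,-0.787,0.405,0,0,-0.787,0.405,0,0,-0.787,0.405,0,0,-0.787,0.405,0,0,-0.787,0.405,0,0,-0.787,0.405,0,0,-0.787,0.405,0,0,-0.4,0.205,0,0,0,0,0,0,0,0,0,0])

```text
time: 14.18
tool_pos: [0.627, -0.249, 0.188]
orientation: [0.707, 0.707, -0.0, -0.0]
ft_force: [0.0, 0.5, -0.1]
finger_gap: 0.0283
```

Descend to z≈0.044 (grasped at 0.038, floor +4 mm, plus margin).

Request:
step_arm(targets=[0,0,0.6,0,0,0,0.6,0,0,0,0.6,0,0,0,0.5,0,0,0,0.3,0,0,0,0.2,0,0,0,0.08,0,0,0,0,0,0,0,0,0])

```text
time: 15.3
tool_pos: [0.6275, -0.2499, 0.0449]
orientation: [0.707, 0.707, 0.0, 0.0]
ft_force: [-0.3, -0.5, -1.3]
finger_gap: 0.0286
```

Request:
step_arm(targets=[0,0,0,0,0,0,0,0,0,0,0,0,0,0,0,0,0,0,0,0,0,0,0,0,0,0,-0.3,0,0,0,-0.6,0,0,0,-0.7,0,0,0,-0.7,0,0,0,-0.6,0,0,0,0,0], claw=-1)

```text
time: 16.8
tool_pos: [0.6281, -0.2502, 0.1928]
orientation: [0.707, 0.707, 0.001, 0.003]
ft_force: [0.2, 0.7, 0.4]
finger_gap: 0.0941
```

Request:
step_arm(targets=[0.776,-0.706,0,0,0.776,-0.706,0,0,0.776,-0.706,0,0,0.776,-0.706,0,0,0.776,-0.706,0,0,0,0,0,0,0,0,0,0])

```text
time: 17.68
tool_pos: [0.4511, -0.056, 0.1891]
orientation: [0.707, 0.707, 0.0, 0.0]
ft_force: [0.1, 0.5, 0.3]
finger_gap: 0.094
```

```bash
python3 - <<'E'
from h import *
p=camera_params('wrist');im=camera('wrist');s=ctrl.sense();print(s['tool_pos'],s['finger_gap'])
for x,y,z,r in((.451,-.056,.07,.025),(.471,-.17,.075,.013)):draw(im,p,circ(x,y,z,r),1,0,(0,0,255))
im=cv2.convertScaleAbs(im,alpha=1.4)
p=camera_params('top');t=camera('top')
for x,y,z,r in((.471,-.17,.075,.013),(.419,-.291,.075,.013)):draw(t,p,circ(x,y,z,r),1,0,(0,0,255))
t=cv2.resize(cv2.convertScaleAbs(t[125:265,255:405],alpha=1.6),(512,478))[:310]
cv2.imwrite('pics/w4.png',np.vstack([im[:280],t]))
E
```

```text
[ 0.45123426 -0.05625023  0.1889639 ] 0.09398855634918832
```

View pics/w4.png

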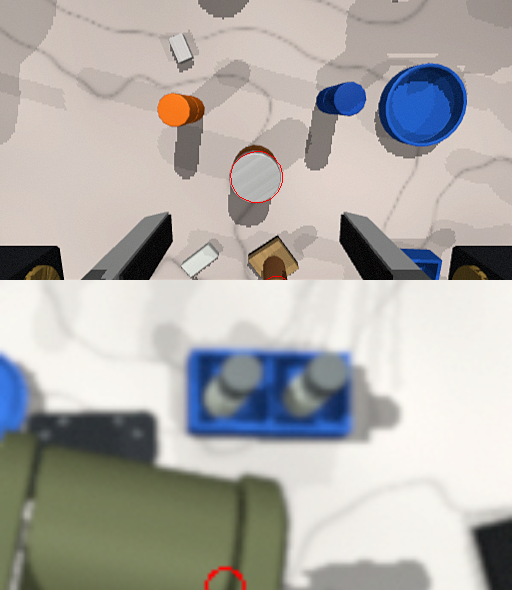

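Request:
step_arm(targets=[0,0,0.6,0,0,0,0.6,0,0,0,0.6,0,0,0,0.6,0,0,0,0.5,0,0,0,0.25,0,0,0,0.06,0,0,0,0,0])

```text
time: 18.77
tool_pos: [0.4512, -0.0559, 0.0291]
orientation: [0.707, 0.707, 0.0, 0.0]
ft_force: [0.1, -0.4, -0.8]
finger_gap: 0.0942
```

Request:
step_arm(targets=[0,0,0,0,0,0,0,0,0,0,0,0,0,0,0,0,0,0,0,0,0,0,0,0,0,0,0,0], claw=1)

```text
time: 19.65
tool_pos: [0.4508, -0.0557, 0.0287]
orientation: [0.707, 0.707, 0.0, 0.0]
ft_force: [0.3, -0.8, 1.1]
finger_gap: 0.0492
```

Request:
step_arm(targets=[0,0,-0.5,0,0,0,-0.7,0,0,0,-0.7,0,0,0,-0.7,0,0,0,-0.4,0,0.138,0.352,0,0,0.276,0.704,0,0,0.276,0.704,0,0,0.276,0.704,0,0,0.276,0.704,0,0,0.138,0.352,0,0,0,0,0,0,0,0,0,0])

```text
time: 21.28
tool_pos: [0.6261, 0.0129, 0.1785]
orientation: [0.707, 0.707, -0.0, -0.0]
ft_force: [0.6, 0.3, -0.8]
finger_gap: 0.0495
```

Request:
step_arm(targets=[0,0,0.6,0,0,0,0.6,0,0,0,0.6,0,0,0,0.5,0,0,0,0.3,0,0,0,0.2,0,0,0,0.08,0,0,0,0,0,0,0,0,0])

```text
time: 22.4
tool_pos: [0.6271, 0.0132, 0.0353]
orientation: [0.707, 0.707, 0.0, 0.0]
ft_force: [-1.0, 0.1, -1.2]
finger_gap: 0.0494
```

Request:
step_arm(targets=[0,0,0,0,0,0,0,0,0,0,0,0,0,0,0,0,0,0,0,0,0,0,-0.3,0,0,0,-0.6,0,0,0,-0.7,0,0,0,-0.7,0,0,0,-0.6,0,0,0,0,0], claw=-1)

```text
time: 23.78
tool_pos: [0.6278, 0.0132, 0.183]
orientation: [0.707, 0.707, 0.002, 0.002]
ft_force: [0.5, -0.5, -0.7]
finger_gap: 0.0942
```

Request:
step_arm(targets=[-0.732,-0.628,0,0,-0.732,-0.628,0,0,-0.732,-0.628,0,0,-0.732,-0.628,0,0,-0.732,-0.628,0,0,0,0,0,0,0,0,0,0])

```text
time: 24.65
tool_pos: [0.4698, -0.1695, 0.1794]
orientation: [0.707, 0.707, -0.0, -0.0]
ft_force: [0.6, 0.5, 0.2]
finger_gap: 0.0936
```

```bash
python3 - <<'E'
from h import *
p=camera_params('wrist');im=camera('wrist');s=ctrl.sense();print(s['tool_pos'],s['finger_gap'])
for x,y,z,r in((.471,-.17,.075,.013),(.419,-.291,.075,.013),(.627,.013,.074,.025)):draw(im,p,circ(x,y,z,r),1,0,(0,0,255))
cv2.imwrite('pics/w5.png',cv2.convertScaleAbs(im,alpha=1.4))
E
```

```text
[ 0.47005346 -0.16913113  0.17936636] 0.09378807441421431
```

View pics/w5.png

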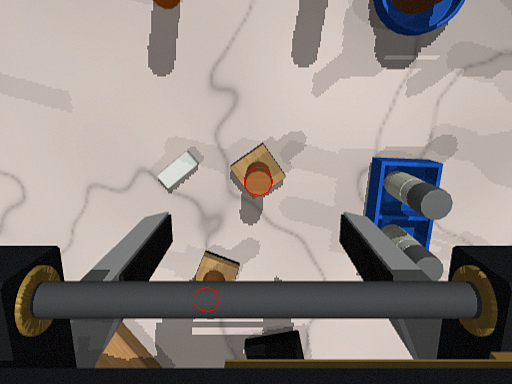

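Request:
step_arm(targets=[0,0,0.6,0,0,0,0.6,0,0,0,0.6,0,0,0,0.6,0,0,0,0.35,0,0,0,0.2,0,0,0,0.02,0,0,0,0,0])

```text
time: 25.7
tool_pos: [0.4702, -0.1697, 0.0317]
orientation: [0.707, 0.707, 0.0, 0.0]
ft_force: [0.6, -0.4, -0.0]
finger_gap: 0.0939
```

Request:
step_arm(targets=[0,0,0,0,0,0,0,0,0,0,0,0,0,0,0,0,0,0,0,0,0,0,0,0,0,0,0,0,0,0,0,0], claw=1)

```text
time: 26.7
tool_pos: [0.4697, -0.1697, 0.0311]
orientation: [0.707, 0.707, -0.0, -0.0]
ft_force: [-0.4, -0.1, -0.6]
finger_gap: 0.0254
```

Request:
step_arm(targets=[0,0,-0.5,0,0,0,-0.7,0,0,0,-0.7,0,0,0,-0.7,0,0,0,-0.4,0,0.432,0.147,0,0,0.864,0.293,0,0,0.864,0.293,0,0,0.864,0.293,0,0,0.864,0.293,0,0,0.864,0.293,0,0,0.864,0.293,0,0,0.864,0.293,0,0,0.864,0.293,0,0,0.864,0.293,0,0,0.432,0.147,0,0,0,0,0,0,0,0,0,0])

```text
time: 28.95
tool_pos: [0.6163, 0.2615, 0.181]
orientation: [0.707, 0.707, -0.0, -0.0]
ft_force: [-0.3, -0.0, -0.7]
finger_gap: 0.0254
```

```bash
python3 - <<'E'
from h import *
p=camera_params('wrist');im=camera('wrist');s=ctrl.sense();print(s['tool_pos'],s['finger_gap'])
c,sn=np.cos(.166),np.sin(.166);R=np.array([[c,-sn],[sn,c]])
for b in(.039,-.039):
    P=np.array([[-37,-37],[37,-37],[37,37],[-37,37]])/1000+[0,b]
    draw(im,p,np.c_[P@R.T+[.623,.224],[.03]*4],1,0,(0,0,255))
cv2.imwrite('pics/w6.png',cv2.convertScaleAbs(im,alpha=1.4))
E
```

```text
[0.61636766 0.26127732 0.1812189 ] 0.024983617862167535
```

View pics/w6.png

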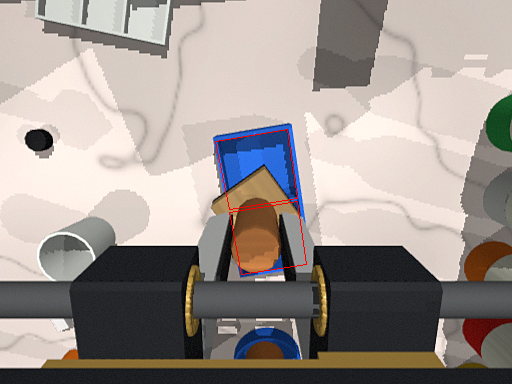

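Request:
step_arm(targets=[0,0,0.6,0,0,0,0.6,0,0,0,0.6,0,0,0,0.5,0,0,0,0.3,0,0,0,0.2,0,0,0,0.1,0,0,0,0,0,0,0,0,0])

```text
time: 30.12
tool_pos: [0.6167, 0.2624, 0.0369]
orientation: [0.707, 0.707, 0.0, 0.0]
ft_force: [-0.3, -0.9, -0.4]
finger_gap: 0.0255
```

Request:
step_arm(targets=[0,0,0,0,0,0,0,0,0,0,0,0,0,0,0,0,0,0,0,0,0,0,0,0,0,0,-0.3,0,0,0,-0.6,0,0,0,-0.7,0,0,0,-0.7,0,0,0,-0.6,0,0,0,0,0], claw=-1)

```text
time: 31.62
tool_pos: [0.6174, 0.2626, 0.1848]
orientation: [0.707, 0.707, 0.002, 0.001]
ft_force: [0.3, -0.2, -1.0]
finger_gap: 0.0938
```

Request:
step_arm(targets=[-0.922,-0.33,0,0,-0.922,-0.33,0,0,-0.922,-0.33,0,0,-0.922,-0.33,0,0,-0.922,-0.33,0,0,-0.922,-0.33,0,0,-0.922,-0.33,0,0,-0.922,-0.33,0,0,-0.922,-0.33,0,0,-0.922,-0.33,0,0,-0.922,-0.33,0,0,-0.922,-0.33,0,0,0,0,0,0,0,0,0,0])

```text
time: 33.38
tool_pos: [0.4181, -0.2904, 0.1807]
orientation: [0.707, 0.707, 0.0, -0.0]
ft_force: [0.2, 0.5, 0.2]
finger_gap: 0.0938
```

```bash
python3 - <<'E'
from h import *
p=camera_params('wrist');im=camera('wrist');s=ctrl.sense();print(s['tool_pos'],s['finger_gap'])
for x,y,z,r in((.419,-.291,.075,.013),):draw(im,p,circ(x,y,z,r),1,0,(0,0,255))
im=cv2.convertScaleAbs(im,alpha=1.4)
t=camera('top')
t=cv2.resize(cv2.convertScaleAbs(t[125:270,100:300],alpha=1.6),(512,371))[:310]
cv2.imwrite('pics/w7.png',np.vstack([im[:280],t]))
E
```

```text
[ 0.4183958  -0.2900391   0.18085334] 0.09386838968049498
```

View pics/w7.png

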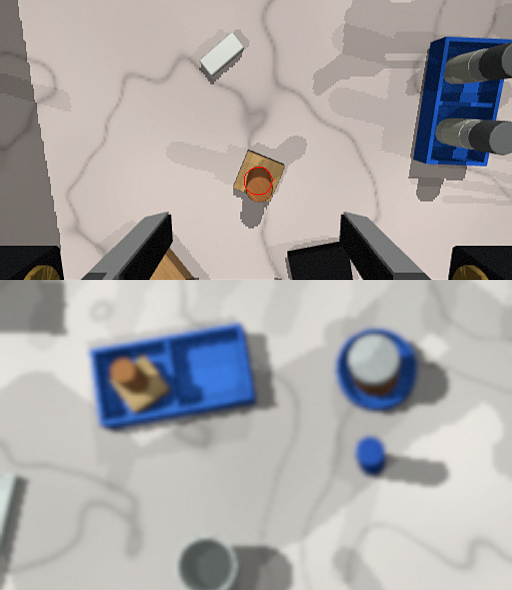

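Request:
step_arm(targets=[0,0,0.6,0,0,0,0.6,0,0,0,0.6,0,0,0,0.6,0,0,0,0.35,0,0,0,0.2,0,0,0,0.05,0,0,0,0,0])

```text
time: 34.48
tool_pos: [0.4186, -0.2909, 0.0316]
orientation: [0.707, 0.707, 0.0, 0.0]
ft_force: [-0.8, -0.5, 0.8]
finger_gap: 0.0941
```

Request:
step_arm(targets=[0,0,0,0,0,0,0,0,0,0,0,0,0,0,0,0,0,0,0,0,0,0,0,0,0,0,0,0,0,0,0,0], claw=1)

```text
time: 35.48
tool_pos: [0.4182, -0.2909, 0.0311]
orientation: [0.707, 0.707, -0.0, -0.0]
ft_force: [-0.1, -0.6, -1.7]
finger_gap: 0.0249
```

Request:
step_arm(targets=[0,0,-0.5,0,0,0,-0.7,0,0,0,-0.7,0,0,0,-0.7,0,0,0,-0.4,0,0.433,0.192,0,0,0.866,0.384,0,0,0.866,0.384,0,0,0.866,0.384,0,0,0.866,0.384,0,0,0.866,0.384,0,0,0.866,0.384,0,0,0.866,0.384,0,0,0.866,0.384,0,0,0.866,0.384,0,0,0.866,0.384,0,0,0.433,0.192,0,0,0,0,0,0,0,0,0,0])

```text
time: 37.85
tool_pos: [0.6294, 0.1846, 0.181]
orientation: [0.707, 0.707, -0.0, -0.0]
ft_force: [0.7, 0.3, -0.7]
finger_gap: 0.0255
```

Request:
step_arm(targets=[0,0,0.6,0,0,0,0.6,0,0,0,0.6,0,0,0,0.3,0,0,0,0,0])

```text
time: 38.48
tool_pos: [0.6293, 0.1847, 0.0759]
orientation: [0.707, 0.707, -0.0, -0.0]
ft_force: [0.5, 0.6, 0.3]
finger_gap: 0.0247
```

Position matches the target; finish the descent, release and retreat clear of the top view.

Request:
step_arm(targets=[0,0,0.3,0,0,0,0.25,0,0,0,0.15,0,0,0,0.09,0,0,0,0,0,0,0,0,0])

```text
time: 39.22
tool_pos: [0.6312, 0.1873, 0.0392]
orientation: [0.707, 0.707, 0.003, 0.001]
ft_force: [-1.6, 9.3, 13.3]
finger_gap: 0.0254
```

Request:
step_arm(targets=[0,0,0,0,0,0,0,0,0,0,0,0,0,0,0,0,0,0,0,0,0,0,0,0,0,0,-0.3,0,0,0,-0.6,0,0,0,-0.7,0,0,0,-0.7,0,0,0,-0.6,0,0,0,0,0], claw=-1)

```text
time: 40.72
tool_pos: [0.6305, 0.1856, 0.1852]
orientation: [0.707, 0.707, 0.002, 0.001]
ft_force: [0.5, 0.3, 0.6]
finger_gap: 0.0939
```

Request:
step_arm(targets=[0.6,-0.6,0,0,0.8,-0.8,0,0,0.8,-0.8,0,0,0.8,-0.8,0,0,0.8,-0.8,0,0,0.8,-0.8,0,0,0.8,-0.8,0,0,0.6,-0.8,0,0,0,0,0,0,0,0,0,0])

```text
time: 41.98
tool_pos: [0.3199, 0.485, 0.1812]
orientation: [0.707, 0.707, -0.0, 0.0]
ft_force: [0.5, 0.2, 0.2]
finger_gap: 0.0942
```

```bash
python3 - <<'E'
from h import *
s=ctrl.sense();print(s['tool_pos'])
t=camera('top');p=camera_params('top')
t=cv2.resize(cv2.convertScaleAbs(t[125:270,100:400],alpha=1.6),(780,377),interpolation=cv2.INTER_CUBIC)
for x,y,z,r in((.627,.013,.074,.025),(.6166,.2625,.079,.013),(.6294,.1855,.079,.013),(.627,-.189,.094,.0145),(.627,-.249,.094,.0145)):draw(t,p,circ(x,y,z,r),2.6,np.array([100,125]),(0,0,255))
cv2.imwrite('pics/f1.png',t)
t=camera('scene');cv2.imwrite('pics/f2.png',cv2.resize(cv2.convertScaleAbs(t[110:320,90:440],alpha=1.3),(800,480),interpolation=cv2.INTER_CUBIC))
E
```

```text
[0.31992839 0.48497214 0.18118094]
```

View pics/f1.png

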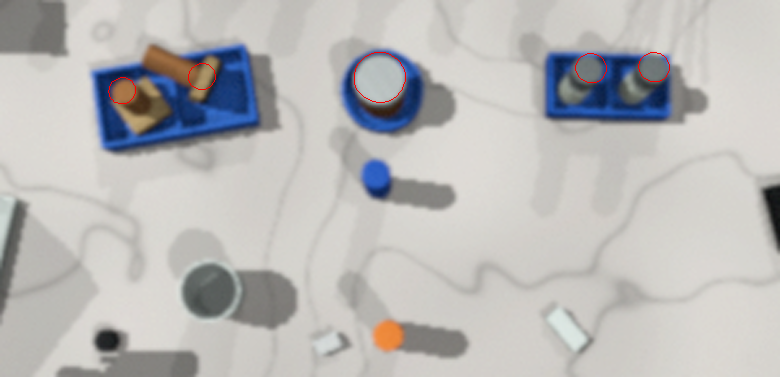

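View pics/f2.png

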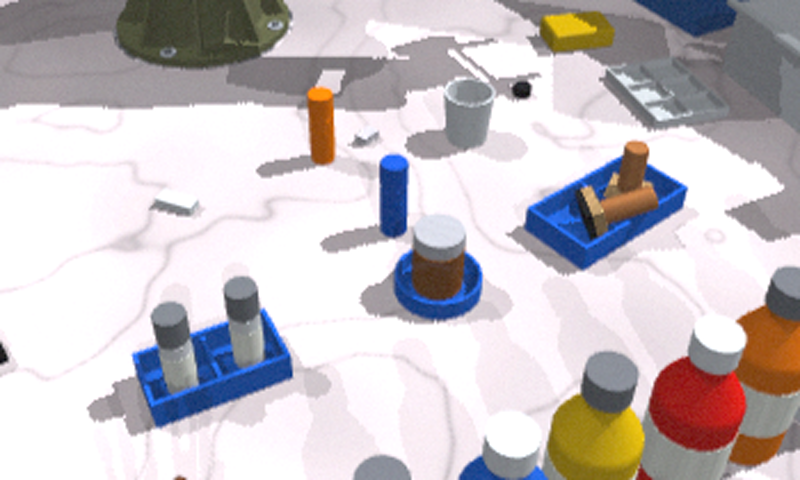

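```bash
python3 - <<'E'
from h import *
np.save('pics/t2.npy',camera('top'));np.save('pics/s2.npy',camera('scene'))
E
```

Request:
step_arm(targets=[-0.6,0.7,0,0,-0.8,0.8,0,0,-0.8,0.8,0,0,-0.8,0.8,0,0,-0.8,0.8,0,0,-0.8,0.8,0,0,-0.7,0.8,0,0,-0.2,0.7,0,0,0,0,0,0,0,0,0,0])

```text
time: 43.42
tool_pos: [0.6293, 0.2101, 0.1814]
orientation: [0.707, 0.707, -0.0, -0.0]
ft_force: [-0.4, -0.5, -0.6]
finger_gap: 0.094
```

```bash
python3 - <<'E'
from h import *
p=camera_params('wrist');im=camera('wrist');np.save('pics/wr.npy',im);np.save('pics/wrT.npy',p['T']);print(ctrl.sense()['tool_pos'],p['fx'],p['cx'],p['cy'])
z=lambda a,y,x,h,w_,s:cv2.resize(cv2.convertScaleAbs(a[y:y+h,x:x+w_],alpha=1.5),None,fx=s,fy=s,interpolation=cv2.INTER_CUBIC)
t=z(np.load('pics/t2.npy'),138,130,50,75,5);s=z(np.load('pics/s2.npy'),165,310,60,85,5);w3=z(im,95,190,100,160,4)
o=np.zeros((600+100,800,3),'uint8')[:600]
o[:250,:375]=t;o[:300,375:800]=s;o2=w3[:300,:640];o[300:300+o2.shape[0],:640]=o2
cv2.imwrite('pics/c1.png',o)
E
```

```text
[0.62909957 0.21044939 0.18169312] 339.15173956844444 255.64634545409373 186.03953302555044
```

View pics/c1.png

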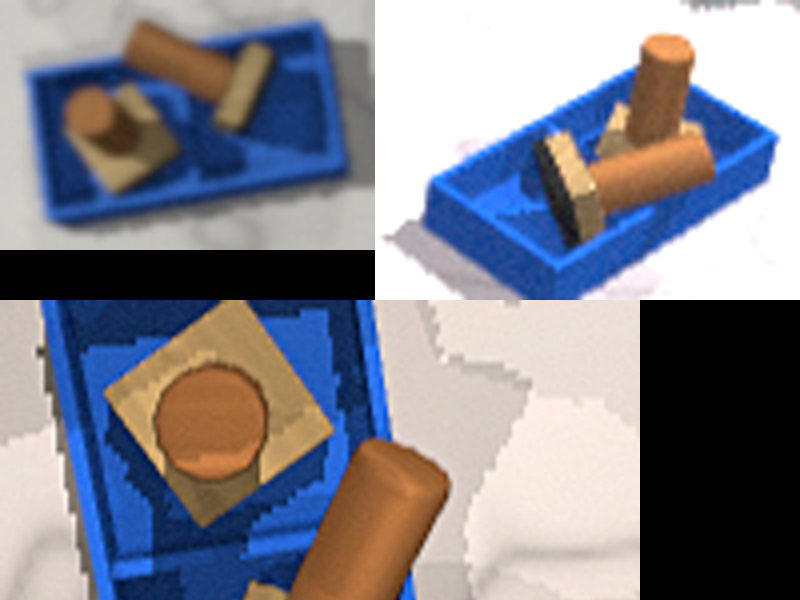

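```bash
cat > tri.py <<'E'
from h import *
def tri(obs):
    A=np.zeros((3,3));b=np.zeros(3)
    for p,u,v in obs:
        d=p['T'][:3,:3]@np.array([(u-p['cx'])/p['fx'],(v-p['cy'])/p['fy'],1]);d/=np.linalg.norm(d);M=np.eye(3)-np.outer(d,d);A+=M;b+=M@p['T'][:3,3]
    return np.linalg.solve(A,b)
E
python3 - <<'E'
from tri import *
t,s,wr=camera_params('top'),camera_params('scene'),camera_params('wrist')
e=[(t,157.4,146.4),(s,375,196.6),(wr,292,135)];b=[(t,178.8,155.2),(s,349,203)]
E=tri(e);B=tri(b)
for P,o in((E,e),(B,b)):print(P.round(4),[np.round(proj(q,P)[0]-[u,v],1).tolist() for q,u,v in o])
d=E-B;print(np.linalg.norm(d),np.degrees(np.arctan2(d[1],d[0])),np.degrees(np.arcsin(d[2]/np.linalg.norm(d))))
E
```

```text
[0.662  0.2475 0.0438] [[-0.8, -0.7], [-0.0, 0.4], [-2.2, 1.4]]
[0.6387 0.1914 0.0311] [[0.0, 0.0], [0.0, -0.0]]
0.0620306187557639 67.44009135220536 11.79151186592351
```

Request:
step_arm(targets=[0.24,0.45,0,0,0,0,0,0.07,0,0,0,0.07,0,0,0,0.07,0,0,0.6,0,0,0,0.6,0,0,0,0.6,0,0,0,0.5,0,0,0,0.3,0,0,0,0.2,0,0,0,0.1,0,0,0,0.08,0,0,0,0,0,0,0,0,0], claw=0.02)

```text
time: 45.22
tool_pos: [0.6523, 0.2223, 0.0331]
orientation: [0.844, 0.536, 0.0, 0.0]
ft_force: [0.4, 0.0, 0.0]
finger_gap: 0.0465
```

Request:
step_arm(targets=[0,0,0,0,0,0,0,0,0,0,0,0,0,0,0,0,0,0,0,0,0,0,0,0], claw=1)

```text
time: 45.98
tool_pos: [0.6524, 0.2223, 0.0334]
orientation: [0.844, 0.536, 0.0, 0.0]
ft_force: [-2.4, -1.6, 4.7]
finger_gap: 0.0005
```

Request:
step_arm(targets=[0,0,-0.2,0,0,0,-0.4,0,0,0,-0.4,0,0,0,-0.4,0,0,0,-0.4,0,0,0,-0.3,0,0,0,0,0,0,0,0,0])

```text
time: 46.98
tool_pos: [0.6518, 0.2222, 0.1368]
orientation: [0.844, 0.536, -0.001, -0.0]
ft_force: [-0.2, 0.0, -0.4]
finger_gap: 0.0006
```

```bash
python3 - <<'E'
from h import *
z=lambda a,y,x,h,w_,s:cv2.resize(cv2.convertScaleAbs(a[y:y+h,x:x+w_],alpha=1.5),None,fx=s,fy=s,interpolation=cv2.INTER_CUBIC)
s=camera('scene');im=camera('wrist');np.save('pics/s3.npy',s)
a=z(s,110,290,125,130,3);b=z(im,100,150,180,200,2)
o=np.zeros((375,800,3),'uint8');o[:,:390]=a;o[:360,400:]=b
cv2.imwrite('pics/c2.png',o)
E
```

```text
(no output)
```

View pics/c2.png

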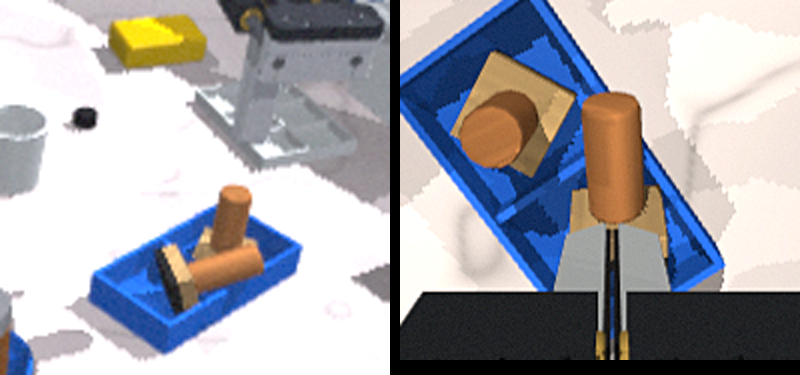

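Request:
step_arm(targets=[-0.67,0.02,0,0,0,0,0,0,0,0,0,0,0,0,0.5,0,0,0,0.6,0,0,0,0.5,0,0,0,0.25,0,0,0,0.15,0,0,0,0.08,0,0,0,0,0,0,0,0,0], claw=-0.28)

```text
time: 48.45
tool_pos: [0.6391, 0.1916, 0.0343]
orientation: [0.844, 0.536, 0.0, 0.0]
ft_force: [0.3, 0.8, -0.3]
finger_gap: 0.0602
```

Request:
step_arm(targets=[0,0,0,0,0,0,0,0,0,0,0,0,0,0,0,0,0,0,0,0,0,0,0,0], claw=1)

```text
time: 49.2
tool_pos: [0.6387, 0.1916, 0.0336]
orientation: [0.844, 0.536, -0.0, -0.0]
ft_force: [0.5, -0.9, 0.5]
finger_gap: 0.0035
```

Request:
step_arm(targets=[0,0,0,0,0,0,-0.3,0,0,0,-0.5,0,0,0,-0.6,0,0,0,-0.6,0,0,0,0,0,0,0,0,0])

```text
time: 50.08
tool_pos: [0.6385, 0.1915, 0.1332]
orientation: [0.844, 0.536, -0.0, -0.0]
ft_force: [0.0, 0.1, -0.1]
finger_gap: 0.0002
```

```bash
python3 - <<'E'
from h import *
p=camera_params('wrist');im=camera('wrist');s=camera('scene');np.save('pics/wr4.npy',im);np.save('pics/s4.npy',s);np.save('pics/wr4T.npy',p['T'])
o=np.load('pics/s3.npy')
d=cv2.absdiff(s,o).max(2)[165:225,310:395];print('diff in tray region',(d>40).sum())
# brown mask in scene tray region
def brown(a,r):
    h=cv2.cvtColor(a,cv2.COLOR_BGR2HSV);m=np.zeros(a.shape[:2],'uint8');y,x,hh,ww=r;m[y:y+hh,x:x+ww]=((h[...,0]<16)&(h[...,1]>110)&(h[...,2]>50))[y:y+hh,x:x+ww];return m
for a in(o,s):
    n,l,st,c=cv2.connectedComponentsWithStats(brown(a,(150,300,90,110)));print([(st[i,:5].tolist(),c[i].round(1).tolist()) for i in range(1,n) if st[i,4]>60])
E
```

```text
diff in tray region 51
[([353, 172, 25, 35, 452], [365.6, 191.0])]
[([353, 172, 25, 35, 454], [365.6, 191.0])]
```

```bash
cat > fit.py <<'E'
from h import *
from scipy.optimize import differential_evolution,minimize
from scipy.spatial.transform import Rotation as Ro
pt,ps,pw=camera_params('top'),camera_params('scene'),camera_params('wrist')
pwa=dict(pw,T=np.load('pics/wrT.npy'));pwb=dict(pw,T=np.load('pics/wr4T.npy'))
V=[(pt,np.load('pics/t2.npy'),(138,130,50,75)),(ps,np.load('pics/s2.npy'),(165,310,60,85)),(pwa,np.load('pics/wr.npy'),(90,190,115,130))]
S=4;M=[];ims=[]
for p,im,(y,x,h,w_) in V:
    hs=cv2.cvtColor(im,cv2.COLOR_BGR2HSV)[y:y+h,x:x+w_]
    m=((hs[...,0]<28)&(hs[...,1]>75)&(hs[...,2]>25)).astype('uint8')
    M.append(cv2.resize(m,None,fx=S,fy=S,interpolation=cv2.INTER_NEAREST));ims.append(im[y:y+h,x:x+w_])
box=np.array([[i,j,k] for i in(-22,22) for j in(-22,22) for k in(0,18)])/1000
cyl=np.vstack([circ(0,0,.018,.013,16),circ(0,0,.075,.013,16)])
def hulls(q,p,off):
    R=Ro.from_euler('ZYZ',[q[3],q[4],q[5]]).as_matrix()
    return [cv2.convexHull(np.int32(np.round((proj(p,g@R.T+q[:3])+.5-off)*S))) for g in(box,cyl)]
def cost(q,s1):
    t=0
    for (p,_,(y,x,h,w_)),m in zip(V,M):
        r=np.zeros_like(m);off=np.array([x,y])
        for H in hulls(s1,p,off)+hulls(q,p,off):cv2.fillConvexPoly(r,H,1)
        t+=(r!=m).sum()/(m.sum()+1)
    return t
E
cat > run.py <<'E'
from fit import *
f=lambda v:cost(v[:6],[v[6],v[7],.004,v[8],0,0])
b=[(.60,.67),(.15,.22),(.0,.06),(.6,1.6),(.8,2.0),(-.8,.8),(.60,.63),(.25,.275),(.3,1.0)]
r=differential_evolution(f,b,maxiter=150,popsize=12,seed=1,tol=1e-6)
r2=minimize(f,r.x,method='Nelder-Mead');q=r2.x
print(r.fun,r2.fun,q.round(4).tolist(),[int(m.sum()/16) for m in M])
R=Ro.from_euler('ZYZ',q[3:6]).as_matrix();print('end',(R@[0,0,.075]+q[:3]).round(4),'platectr',(R@[0,0,.009]+q[:3]).round(4),'axis',R[:,2].round(3))
print('plate corners',((box@R.T)+q[:3]).round(3).tolist())
np.save('pics/q.npy',q)
o=np.zeros((560,800,3),'uint8')
for (p,_,(y,x,h,w_)),im,(oy,ox) in zip(V,ims,[(0,0),(0,310),(250,0)]):
    a=cv2.resize(cv2.convertScaleAbs(im,alpha=1.5),None,fx=S,fy=S)
    for H in hulls([q[6],q[7],.004,q[8],0,0],p,np.array([x,y]))+hulls(q[:6],p,np.array([x,y])):cv2.polylines(a,[H],True,(0,255,0),1)
    a=a[:560-oy];o[oy:oy+a.shape[0],ox:ox+a.shape[1]]=a
cv2.imwrite('pics/fit.png',o)
E
time python3 run.py
```

```text
0.6887663715395715 0.6878170544772398 [0.6347, 0.1839, 0.0255, 1.1595, 1.2243, -0.0763, 0.6161, 0.2599, 0.6222] [557, 618, 4136]
end [0.6629 0.2485 0.051 ] platectr [0.6381 0.1916 0.0286] axis [0.376 0.862 0.34 ]
plate corners [[0.65, 0.168, 0.048], [0.657, 0.184, 0.054], [0.61, 0.187, 0.045], [0.617, 0.203, 0.051], [0.659, 0.181, 0.006], [0.666, 0.196, 0.013], [0.619, 0.199, 0.003], [0.626, 0.215, 0.009]]
real	0m33.293s
user	0m33.721s
sys	0m0.112s
```

```bash
python3 - <<'E'
from fit import *
q=np.load('pics/q.npy');f=cv2.imread('pics/fit.png')
im=np.load('pics/wr4.npy')
d=lambda a,H,y,x,s:None
off=np.array([130,80]);S2=2
a=cv2.resize(cv2.convertScaleAbs(im[80:250,130:360],alpha=1.5),None,fx=2,fy=2,interpolation=cv2.INTER_CUBIC)
R=Ro.from_euler('ZYZ',q[3:6]).as_matrix()
for g in(box,cyl):
    H=cv2.convexHull(np.int32((proj(pwb,g@R.T+q[:3])+.5-off)*2));cv2.polylines(a,[H],True,(0,255,0),1)
o=np.zeros((600,800,3),'uint8');o[:220,:650]=f[:220,:650]
o[235:235+300,:440]=cv2.resize(f[250:560,:520],(440,300))[:300]
o[250:250+340,340:800]=a
cv2.imwrite('pics/c3.png',o)
E
```

```text
(no output)
```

View pics/c3.png

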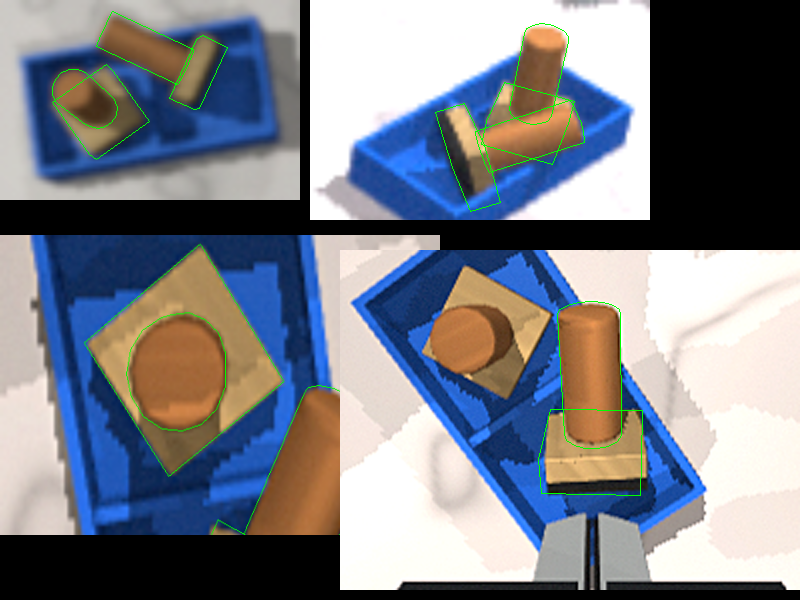

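Request:
step_arm(targets=[-0.15,-0.02,0,0,0,0,0,0,0,0,0,0,0,0,0.5,0,0,0,0.6,0,0,0,0.5,0,0,0,0.25,0,0,0,0.15,0,0,0,0.05,0,0,0,0,0,0,0,0,0], claw=-0.28)

```text
time: 51.55
tool_pos: [0.635, 0.1853, 0.0318]
orientation: [0.844, 0.536, 0.0, 0.0]
ft_force: [0.2, 1.3, 0.2]
finger_gap: 0.06
```

Request:
step_arm(targets=[0,0,0,0,0,0,0,0], claw=1)

```text
time: 51.8
tool_pos: [0.6347, 0.1852, 0.0314]
orientation: [0.844, 0.536, 0.0, 0.0]
ft_force: [-0.6, -0.5, -0.0]
finger_gap: 0.0435
```

Request:
step_arm(targets=[0,0,0,0,0,0,0,0,0,0,0,0])

```text
time: 52.18
tool_pos: [0.6347, 0.1852, 0.0312]
orientation: [0.844, 0.536, 0.0, 0.0]
ft_force: [-0.1, -1.2, 0.4]
finger_gap: 0.0135
```

Request:
step_arm(targets=[0,0,0,0,0,0,0,0,0,0,0,0,0,0,-0.3,0,0,0,-0.5,0,0,0,-0.6,0,0,0,-0.6,0,0,0,0,0,0,0,0,0])

```text
time: 53.3
tool_pos: [0.6343, 0.1852, 0.1306]
orientation: [0.844, 0.536, -0.0, -0.0]
ft_force: [0.5, -1.1, -0.7]
finger_gap: 0.0007
```

```bash
python3 - <<'E'
from fit import *
s=camera('scene');p=camera_params('wrist');im=camera('wrist');np.save('pics/s5.npy',s);np.save('pics/wr5.npy',im);np.save('pics/wr5T.npy',p['T']);print(ctrl.sense()['tool_pos'])
for a,b in(('s2','s4'),('s4','s5')):print(a,b,(cv2.absdiff(np.load(f'pics/{a}.npy'),np.load(f'pics/{b}.npy')).max(2)[165:225,310:395]>40).sum())
# refit stamp2 with scene s4 + wr4 + wr + top
V.append((pwb,np.load('pics/wr4.npy'),(80,165,120,130)))
import fit
p2,i2,(y,x,h,w_)=V[-1];hs=cv2.cvtColor(i2,cv2.COLOR_BGR2HSV)[y:y+h,x:x+w_]
M.append(cv2.resize(((hs[...,0]<28)&(hs[...,1]>75)&(hs[...,2]>25)).astype('uint8'),None,fx=S,fy=S,interpolation=cv2.INTER_NEAREST))
q=np.load('pics/q.npy');f=lambda v:cost(v[:6],[v[6],v[7],.004,v[8],0,0])
lo=q-np.array([.012,.012,.02,.3,.4,.4,.006,.006,.2]);hi=2*q-lo
r=differential_evolution(f,list(zip(lo,hi)),maxiter=60,popsize=10,seed=2);q=minimize(f,r.x,method='Nelder-Mead').x
R=Ro.from_euler('ZYZ',q[3:6]).as_matrix();print(r.fun,q.round(4).tolist(),'end',(R@[0,0,.075]+q[:3]).round(4),'pc',(R@[0,0,.009]+q[:3]).round(4),'axis',R[:,2].round(3));print(((box@R.T)+q[:3]).round(3).tolist());np.save('pics/q2.npy',q)
E
```

```text
[0.63418546 0.18507902 0.13001205]
s2 s4 0
s4 s5 0
0.79919418608363 [0.6356, 0.183, 0.0259, 1.1816, 1.2183, -0.0855, 0.6164, 0.2598, 0.6245] end [0.6623 0.2481 0.0518] pc [0.6388 0.1908 0.029 ] axis [0.356 0.868 0.345]
[[0.651, 0.168, 0.048], [0.657, 0.183, 0.054], [0.611, 0.186, 0.045], [0.617, 0.201, 0.051], [0.66, 0.18, 0.007], [0.667, 0.196, 0.013], [0.62, 0.198, 0.004], [0.627, 0.214, 0.01]]
```

Request:
step_arm(targets=[0.06,0,0,0,0,0,0,0,0,0,0,0,0,0,0.5,0,0,0,0.6,0,0,0,0.5,0,0,0,0.25,0,0,0,0.15,0,0,0,0.05,0,0,0,0,0], claw=-0.11)

```text
time: 54.65
tool_pos: [0.6362, 0.188, 0.0293]
orientation: [0.844, 0.536, 0.0, 0.0]
ft_force: [-0.5, -0.2, 0.3]
finger_gap: 0.0522
```

Request:
step_arm(targets=[0,0,0.06,0,0,0,0,0])

```text
time: 54.9
tool_pos: [0.6359, 0.1879, 0.0256]
orientation: [0.844, 0.536, -0.0, -0.0]
ft_force: [1.5, -0.1, -0.3]
finger_gap: 0.0525
```

Request:
step_arm(targets=[0,0,0.07,0,0,0,0,0])

```text
time: 55.15
tool_pos: [0.6358, 0.1879, 0.0218]
orientation: [0.844, 0.536, -0.0, -0.0]
ft_force: [-0.2, 0.5, 0.1]
finger_gap: 0.052
```

Request:
step_arm(targets=[0,0,0.06,0,0,0,0,0])

```text
time: 55.4
tool_pos: [0.6358, 0.1879, 0.0188]
orientation: [0.844, 0.536, -0.0, -0.0]
ft_force: [-0.5, 0.3, -0.3]
finger_gap: 0.0519
```

Request:
step_arm(targets=[0,0,0,0,0,0,0,0,0,0,0,0,0,0,0,0], claw=0.3)

```text
time: 55.9
tool_pos: [0.6359, 0.1879, 0.0192]
orientation: [0.844, 0.536, 0.0, 0.0]
ft_force: [0.2, -0.3, 1.2]
finger_gap: 0.0435
```

Request:
step_arm(targets=[0,0,0,0,0,0,0,0,0,0,0,0], claw=1)

```text
time: 56.28
tool_pos: [0.636, 0.1879, 0.0192]
orientation: [0.844, 0.536, 0.0, 0.0]
ft_force: [0.1, -0.1, -0.5]
finger_gap: 0.0441
```

Request:
step_arm(targets=[0,0,-0.1,0,0,0,-0.2,0,0,0,-0.3,0,0,0,-0.3,0,0,0,-0.3,0,0,0,-0.3,0,0,0,0,0,0,0,0,0])

```text
time: 57.28
tool_pos: [0.6357, 0.1879, 0.0936]
orientation: [0.844, 0.536, -0.0, -0.0]
ft_force: [0.0, 0.7, -0.5]
finger_gap: 0.0435
```

```bash
python3 - <<'E'
from fit import *
p=camera_params('wrist');im=camera('wrist');s=camera('scene');np.save('pics/wr6.npy',im);np.save('pics/s6.npy',s)
for a,r in((im,(60,170,160,180)),(s,(110,290,120,120))):
    y,x,h,w_=r;hs=cv2.cvtColor(a,cv2.COLOR_BGR2HSV)[y:y+h,x:x+w_];m=((hs[...,0]<16)&(hs[...,1]>110)&(hs[...,2]>50)).astype('uint8')
    n,l,st,c=cv2.connectedComponentsWithStats(m)
    for i in range(1,n):
        if st[i,4]>60:
            pts=np.argwhere(l==i);ev,v=np.linalg.eigh(np.cov(pts.T));print(st[i,:5]+[x,y,0,0,0],(c[i]+[x,y]).round(1),'len',(4*np.sqrt(ev)).round(1),'ang(rowcol)',v[:,1].round(2))
    print()
E
```

```text
[ 228   99   52  112 5140] [254.6 152.5] len [ 54.4 123.9] ang(rowcol) [-1.   -0.03]
[ 170  100   42   41 1390] [188.2 119.5] len [40.6 45.2] ang(rowcol) [-0.39  0.92]

[360 166  24  29 369] [369.5 178.5] len [16.2 35.5] ang(rowcol) [-0.86  0.52]
```

Request:
step_arm(targets=[0,0,-0.5,0,0,0,-0.5,0,-0.355,-0.497,0,0,-0.355,-0.497,0,0,-0.354,-0.496,0,0,0,0,0,0.077,0,0,0,0.077,0,0,0,0.077,0,0,0,0.077,0,0,0,0.077,0,0,0,0.077,0,0,0,0,0,0,0,0])

```text
time: 59.0
tool_pos: [0.5458, 0.1715, 0.1439]
orientation: [0.997, 0.083, -0.0, 0.0]
ft_force: [0.5, -0.5, -0.1]
finger_gap: 0.0436
```

Request:
step_arm(targets=[0,0,0.6,0,0,0,0.6,0,0,0,0.6,0,0,0,0.4,0,0,0,0.2,0,0,0,0,0])

```text
time: 59.75
tool_pos: [0.5458, 0.1715, 0.0239]
orientation: [0.997, 0.082, -0.0, 0.0]
ft_force: [0.3, 0.3, -0.4]
finger_gap: 0.0437
```

Request:
step_arm(targets=[0,0,0.1,0,0.06,0,0,0,0.06,0,0,0,0,0,0,0])

```text
time: 60.25
tool_pos: [0.5521, 0.1727, 0.0202]
orientation: [0.997, 0.082, 0.0, -0.0]
ft_force: [-4.8, -1.0, 6.0]
finger_gap: 0.0436
```

Request:
step_arm(targets=[0.06,0,0,0,0.06,0,0,0,0,0,0,0])

```text
time: 60.62
tool_pos: [0.5568, 0.1734, 0.02]
orientation: [0.997, 0.082, -0.001, 0.0]
ft_force: [-12.0, -2.7, 12.2]
finger_gap: 0.0439
```

```bash
cat > eps.py <<'E'
from h import *
st=ctrl.sense();TC=st['tool_pos'];x,y=st['orientation'][:2]
az=np.array([2*x*x-1,2*x*y,0]);jaw=np.array([2*x*y,2*y*y-1,0]);Z=np.array([0,0,1.])
cyl=np.vstack([circ(0,0,.018,.013,20),circ(0,0,.075,.013,20)])-[0,0,.009]
pw=camera_params('wrist');W=camera('wrist');ps=camera_params('scene');I=camera('scene')
np.save('pics/last_s.npy',I)
def mask(a):
    h=cv2.cvtColor(a,cv2.COLOR_BGR2HSV);return ((h[...,0]<16)&(h[...,1]>110)&(h[...,2]>50)).astype('uint8')
res=[]
for e in range(0,100,4):
  for dz in(.006,.010,.014):
    for da in(0,.004,.008):
      t=np.radians(e);a=np.cos(t)*az+np.sin(t)*Z;u=-np.sin(t)*az+np.cos(t)*Z
      R=np.stack([jaw,u,a],1);P=TC+da*az+dz*Z;c=[]
      for p,im in((ps,I),(pw,W)):
        m=mask(im);q=np.int32(np.round(proj(p,cyl@R.T+P)));r=np.zeros_like(m);cv2.fillConvexPoly(r,cv2.convexHull(q),1)
        b=cv2.dilate(r,np.ones((9,9)));c.append(((r!=m)&(b>0)).sum()/max(r.sum(),1))
      res.append((sum(c),e,dz,da,*np.round(c,2)))
for r in sorted(res)[:5]:print(r)
E
python3 eps.py
```

```text
(np.float64(0.3419002063764538), 28, 0.01, 0.004, np.float64(0.23), np.float64(0.12))
(np.float64(0.3424584905602352), 20, 0.01, 0, np.float64(0.24), np.float64(0.1))
(np.float64(0.3565527909426014), 28, 0.006, 0.004, np.float64(0.28), np.float64(0.08))
(np.float64(0.36489835064460563), 32, 0.006, 0.004, np.float64(0.28), np.float64(0.08))
(np.float64(0.36737187543639155), 24, 0.006, 0, np.float64(0.26), np.float64(0.11))
```

Request:
step_arm(targets=[0,0,0,0,0,0,0,0,0.04,0,0,0,0,0,0,0], claw=0.075)

```text
time: 61.22
tool_pos: [0.5583, 0.1736, 0.0199]
orientation: [0.997, 0.082, -0.002, 0.0]
ft_force: [-16.1, -3.9, 12.6]
finger_gap: 0.0439
```

```bash
python3 eps.py
```

```text
(np.float64(0.3439887034757802), 32, 0.006, 0.004, np.float64(0.28), np.float64(0.06))
(np.float64(0.36548010116828633), 20, 0.01, 0, np.float64(0.28), np.float64(0.08))
(np.float64(0.36604200018834165), 28, 0.006, 0.004, np.float64(0.29), np.float64(0.07))
(np.float64(0.36677709968032546), 24, 0.006, 0, np.float64(0.28), np.float64(0.09))
(np.float64(0.36979237841790435), 20, 0.014, 0, np.float64(0.25), np.float64(0.12))
```

Request:
step_arm(targets=[0,0,0,0,0,0,0,0,0,0,0,0], claw=0.062)

```text
time: 61.7
tool_pos: [0.5599, 0.1739, 0.0193]
orientation: [0.997, 0.081, 0.0, -0.0]
ft_force: [-0.2, -0.2, 0.3]
finger_gap: 0.0444
```

```bash
python3 eps.py
```

```text
(np.float64(1.1613196041853957), 84, 0.006, 0, np.float64(0.72), np.float64(0.44))
(np.float64(1.1924274713803644), 88, 0.006, 0, np.float64(0.73), np.float64(0.46))
(np.float64(1.2016386688768808), 84, 0.01, 0, np.float64(0.76), np.float64(0.45))
(np.float64(1.2068197285462974), 88, 0.006, 0.004, np.float64(0.73), np.float64(0.48))
(np.float64(1.221523565072157), 92, 0.006, 0.004, np.float64(0.72), np.float64(0.5))
```

```bash
sed -i 's/range(0,100,4)/range(-10,190,5)/;s/in(.006,.010,.014)/in(-.012,-.008,-.004,0,.004,.008,.012)/;s/in(0,.004,.008)/in(-.012,-.006,0,.006,.012)/' eps.py; python3 eps.py
python3 - <<'E'
import numpy as np,cv2
s=np.load('pics/last_s.npy');h=cv2.cvtColor(s,cv2.COLOR_BGR2HSV);m=((h[...,0]<16)&(h[...,1]>110)&(h[...,2]>50)).astype('uint8');m[:130]=0;m[240:]=0;m[:,:250]=0
n,l,st,c=cv2.connectedComponentsWithStats(m)
print([(st[i].tolist()) for i in range(1,n) if st[i,4]>30])
E
```

```text
(np.float64(0.8215751316956137), 85, -0.012, -0.012, np.float64(0.63), np.float64(0.19))
(np.float64(0.8281529448041937), 80, -0.004, -0.012, np.float64(0.64), np.float64(0.19))
(np.float64(0.8384936085767111), 80, -0.008, -0.012, np.float64(0.64), np.float64(0.2))
(np.float64(0.8622334684871263), 85, -0.008, -0.012, np.float64(0.64), np.float64(0.23))
(np.float64(0.895694647965948), 75, 0.004, -0.012, np.float64(0.72), np.float64(0.18))
[[315, 169, 12, 23, 102], [360, 172, 14, 23, 226], [271, 221, 22, 19, 295]]
```

```bash
sed -e 's/range(-10,190,5)/range(70,111,5)/;s/in(-.012,-.008,-.004,0,.004,.008,.012)/(TC[2]*-1+.009,)/;s/for dz in(T/for dz in (T/;s/in(-.012,-.006,0,.006,.012)/np.arange(-.03,.005,.002)/' eps.py | sed 's/for dz (TC/for dz in (TC/;s/for da np/for da in np/' > eps2.py; python3 eps2.py
```

```text
(np.float64(0.8075011446886448), 80, np.float64(-0.01013619009806096), np.float64(-0.013999999999999985), np.float64(0.64), np.float64(0.16))
(np.float64(0.8118070855732793), 80, np.float64(-0.01013619009806096), np.float64(-0.015999999999999986), np.float64(0.65), np.float64(0.16))
(np.float64(0.8432194462432513), 75, np.float64(-0.01013619009806096), np.float64(-0.017999999999999988), np.float64(0.66), np.float64(0.19))
(np.float64(0.8529561713901473), 75, np.float64(-0.01013619009806096), np.float64(-0.015999999999999986), np.float64(0.64), np.float64(0.21))
(np.float64(0.85397818584851), 85, np.float64(-0.01013619009806096), np.float64(-0.011999999999999983), np.float64(0.65), np.float64(0.21))
```

Request:
step_arm(targets=[0,0,0,0,0,0,0,0,0,0,-0.2,0,0,0,-0.5,0,0,0,-0.7,0,0,0,-0.8,0,0,0,-0.8,0,0,0,-0.2,0,0,0,0,0,0,0,0,0], claw=-0.15)

```text
time: 63.25
tool_pos: [0.5591, 0.1737, 0.1777]
orientation: [0.997, 0.081, -0.001, 0.0]
ft_force: [0.1, -0.6, -0.3]
finger_gap: 0.0539
```

```bash
cat > up.py <<'E'
from h import *
from scipy.spatial.transform import Rotation as Ro
from scipy.optimize import differential_evolution
pw=camera_params('wrist');W=camera('wrist');ps=camera_params('scene');I=camera('scene');TC=ctrl.sense()['tool_pos'];print(TC)
np.save('pics/up_w.npy',W);np.save('pics/up_s.npy',I)
box=np.array([[i,j,k] for i in(-22,22) for j in(-22,22) for k in(0,18)])/1000
cyl=np.vstack([circ(0,0,.018,.013,16),circ(0,0,.075,.013,16)])
def mask(a):
    h=cv2.cvtColor(a,cv2.COLOR_BGR2HSV);return ((h[...,0]<28)&(h[...,1]>75)&(h[...,2]>25)).astype('uint8')
MM=[(ps,mask(I)),(pw,mask(W))]
def f(v,full=False):
    R=Ro.from_euler('XYZ',[v[3],v[4],v[2]]).as_matrix();c=[]
    for p,m in MM:
        r=np.zeros_like(m)
        for g in(box,cyl):cv2.fillConvexPoly(r,cv2.convexHull(np.int32(np.round(proj(p,g@R.T+[v[0],v[1],0])))),1)
        b=cv2.dilate(r,np.ones((11,11)));c.append(((r!=m)&(b>0)).sum()/max(r.sum(),1))
    return c if full else sum(c)
r=differential_evolution(f,[(.51,.58),(.13,.21),(-.8,.8),(-.3,.3),(-.3,.3)],seed=1,maxiter=120)
print(r.x.round(3),f(r.x,True))
E
python3 up.py
```

```text
[0.55925964 0.17371472 0.17787849]
[ 0.547  0.172  0.112 -0.011  0.035] [np.float64(0.20039292730844793), np.float64(0.05879120879120879)]
```

Request:
step_arm(targets=[-0.25,0,0,0,0,0,0.6,0,0,0,0.6,0,0,0,0.6,0,0,0,0.6,0,0,0,0.4,0,0,0,0.2,0,0,0,0.12,0,0,0,0,0,0,0,0,0])

```text
time: 64.6
tool_pos: [0.5477, 0.1719, 0.0238]
orientation: [0.997, 0.081, 0.001, -0.0]
ft_force: [0.3, 0.4, 0.0]
finger_gap: 0.0541
```

Request:
step_arm(targets=[0,0,0,0,0,0,0,0,0,0,0,0,0,0,0,0,0,0,0,0,0,0,0,0], claw=1)

```text
time: 65.35
tool_pos: [0.5474, 0.1718, 0.0232]
orientation: [0.997, 0.081, 0.0, 0.0]
ft_force: [0.1, -0.5, 1.3]
finger_gap: 0.0256
```

Request:
step_arm(targets=[0,0,-0.2,0,0,0,-0.4,0,0,0,-0.4,0,0,0,-0.2,0,0.15,0,0,0,0.34,0,0,0,0.34,0,0,0,0.34,0,0,0,0.34,0,0,0,0.15,0,0,0,0,0,0,0,0,0,0,0])

```text
time: 66.85
tool_pos: [0.6288, 0.1852, 0.0829]
orientation: [0.997, 0.081, -0.0, 0.0]
ft_force: [-0.4, -0.3, -1.1]
finger_gap: 0.0255
```

```bash
sed -e 's/+\[v\[0\],v\[1\],0\]/+[v[0],v[1],v[5]]/;s/(.51,.58),(.13,.21)/(.60,.66),(.16,.21)/;s/(-.3,.3),(-.3,.3)\]/(-.4,.4),(-.4,.4),(.04,.085)]/' up.py > up2.py
python3 up2.py
python3 - <<'E'
import sys;sys.path.insert(0,'.')
from h import *
s=np.load('pics/up_s.npy');w_=np.load('pics/up_w.npy')
a=cv2.resize(cv2.convertScaleAbs(s[110:240,290:400],alpha=1.4),(440,520));b=cv2.resize(cv2.convertScaleAbs(w_[60:320,165:345],alpha=1.4),(360,520))
cv2.imwrite('pics/c5.png',np.hstack([a,b]))
E
```

```text
[0.62896834 0.18525553 0.0832799 ]
[ 0.628  0.185  0.195 -0.008  0.053  0.057] [np.float64(0.48089171974522293), np.float64(0.12374076561450638)]
```

Request:
step_arm(targets=[0,0,0.3,0,0,0,0.35,0,0,0,0.2,0,0,0,0.1,0,0,0,0,0])

```text
time: 67.58
tool_pos: [0.6292, 0.1853, 0.0354]
orientation: [0.997, 0.081, -0.0, 0.0]
ft_force: [0.3, -0.4, -0.6]
finger_gap: 0.0258
```

Request:
step_arm(targets=[0,0,0.1,0,0,0,0.06,0,0,0,0,0])

```text
time: 67.95
tool_pos: [0.6292, 0.1853, 0.0276]
orientation: [0.997, 0.081, -0.0, 0.0]
ft_force: [-0.6, 0.6, -0.6]
finger_gap: 0.0255
```

Request:
step_arm(targets=[0,0,0,0,0,0,0,0,0,0,0,0,0,0,0,0,0,0,-0.2,0,0,0,-0.4,0,0,0,-0.7,0,0,0,-0.8,0,0,0,-0.8,0,0,0,-0.3,0,0,0,0,0], claw=0.1)

```text
time: 69.32
tool_pos: [0.6294, 0.1853, 0.1884]
orientation: [0.997, 0.081, 0.001, -0.0]
ft_force: [0.2, -0.3, 0.3]
finger_gap: 0.0421
```

Request:
step_arm(targets=[-0.7,-0.5,0,0,-0.7,-0.7,0,0,-0.7,-0.7,0,0,-0.7,-0.7,0,0,-0.7,-0.7,0,0,-0.7,-0.7,0,0,-0.7,-0.7,0,0,-0.7,-0.7,0,0,-0.5,-0.7,0,0,0,0,0,0,0,0,0,0])

```text
time: 70.7
tool_pos: [0.2789, 0.4361, 0.1865]
orientation: [0.997, 0.081, -0.001, 0.001]
ft_force: [0.1, -0.5, -0.6]
finger_gap: 0.0421
```

```bash
python3 - <<'E'
from h import *
print(ctrl.sense()['tool_pos'])
t0=camera('top');p=camera_params('top');s=camera('scene')
t=cv2.resize(cv2.convertScaleAbs(t0[125:240,100:400],alpha=1.6),(780,299),interpolation=cv2.INTER_CUBIC)
for x,y,z,r in((.627,.013,.074,.025),(.6161,.2599,.079,.013),(.629,.185,.079,.013),(.627,-.189,.094,.0145),(.627,-.249,.094,.0145)):draw(t,p,circ(x,y,z,r),2.6,np.array([100,125]),(0,0,255))
a=cv2.resize(cv2.convertScaleAbs(s[130:300,120:420],alpha=1.3),(520,295),interpolation=cv2.INTER_CUBIC)
o=np.zeros((597,780,3),'uint8');o[:299]=t;o[300:595,:520]=a;o[300:595,530:780]=cv2.resize(cv2.convertScaleAbs(s[150:235,305:395],alpha=1.3),(250,295),interpolation=cv2.INTER_CUBIC)
cv2.imwrite('pics/fin.png',o)
old=np.load('pics/top.npy');print('beaker diff',(cv2.absdiff(old,t0).max(2)[220:255,165:198]>35).sum())
E
```

```text
[0.27885344 0.43606865 0.18650343]
beaker diff 0
```

View pics/fin.png

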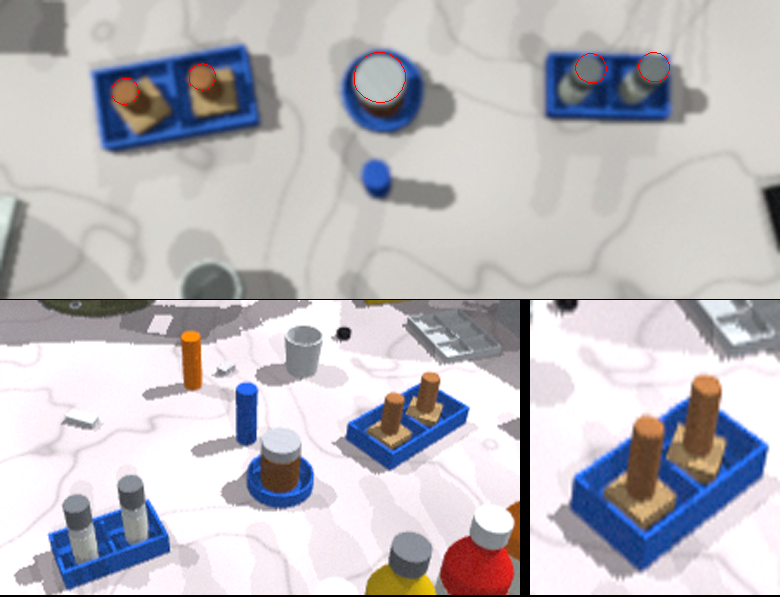

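All five items stand upright in their places, at the expected circles, and the beaker hasn't moved. Handing in.

```bash
python3 -c "
from rig import order;print(order.job_done())"
```

```text
the job is handed in; nothing more can be done
None
```

The job is handed in. Both glue sticks are in the small rack, one per bay. Both stamps are in the large tray, one per bay, and the jar is in its dish. I finished at about 71 s of the 122 s allowed.

**What went wrong:** the second stamp tipped over at its first placing, with about 13 N measured at the wrist; I did not find the cause. Three attempts to grip it closed on nothing. I then gripped its base, levered it upright against the outside of the tray wall, took it by the handle again and set it in its bay.

**Last checks:**
- **Placing:** the final top and scene pictures show all five things upright at their planned spots, and the gripper was clear of everything.
- **Beaker:** it shows no pixel change in the top view from the start.
- **Not measured:** I judged tilt and position from the pictures only. The hand-in gave no verdict.

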